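Unlock the drug cassette and load it into the carrier

TASK

Set the lock station's two dials one after the other to the code: the left dial to mark 3 and the right dial to mark 2 (left and right as seen from the robot), and leave them set. Then lift the freed cassette out by its two narrow ends, stand it upright on the open worktop and let go, take it again by its two broad sides and lower it into the carrier between the two tall end plates until it sits flat on the carrier's floor. Never tip the cassette over, and leave the bottle and jars standing where they are.

Things in the scene. Friction and masses are not known exactly. Their poses are not given: they have to be found in the camera images.
- station: Lock station, fixed: grey base plate 100 (x) x 224 (y) x 12 mm; origin at the centre of its underside, on the worktop; z up. Its y axis runs from the right dial (y = -66 mm) to the left dial (y = +66 mm) and lies within 20 degrees of the world's y. A low dark housing under each dial, outer white index fin at y +-108 mm, 35 mm high. Station and carrier may change sides.
- station_floor (a point): Middle of the station's plate, 12 mm up, where the cassette stands, its length along the station's x. Four upright steel guide rods, 8 mm thick, at x +-14, y +-26.5 mm, tops 72 mm above the worktop, bar its broad sides; only its ends, facing +-x, are free for fingers. It leaves the rods straight up. Before each end lies a lip at x +-36 mm, 6 mm high.
- dial_left_grip (a point): Grip point of the left dial, on its upright axis, 54 mm above the worktop, 6 mm below the top of its metal bar. The bar is 40 mm long, 12 mm thick, 29 mm high (31 to 60 mm above the worktop); grip it across its thickness. Its length is this point's x axis, pointing to the end with a black line, beside mark 0. Guide rods stand 35 mm from the axis: open the fingers only as needed.
- dial_right_grip (a point): The same for the right dial (station -y). Under each bar is a black cam disc, radius 39 mm, 5 mm thick, top 31 mm above the worktop, with one straight flat cut in its rim. The disc holds down the tongue at the cassette's foot, except at the code, where the flat faces the cassette.
- dial_left (a joint): Angle of the left dial, rad, grows clockwise seen from above. Its disc has six white marks 30 degrees apart: 0 is the long one, by the bar end with the black line; 1 to 5 follow counter-clockwise. The index is the white fin on the side away from the cassette. At 0 mark 0 is at the index, at n x 0.524 mark n; mark 3 is 1.571. Range -0.8 to 3.6; friction about 0.05 N m, stays where left.
- dial_right (a joint): Angle of the right dial, same sense, marks, index, range and friction as the left one. Mark 2 is 1.047.
- cassette_center (a point): Centre (half-way up) of the loose aluminium cassette, 60 (x) x 40 (y) x 60 mm (z, up), 0.18 to 0.35 kg. Narrow ends: faces at +-x, 60 mm apart; broad sides: faces at +-y, 40 mm apart. A steel tongue 14 mm wide, 12 mm high, sticks out 16 mm at the foot of each broad side (72 mm over both), so there fingertips stay more than 12 mm above its underside.
- carrier: Carrier, fixed: grey plate 110 x 110 x 10 mm, origin at the centre of its underside on the worktop, z up; its y axis lies within 20 degrees of the world's y. Two steel end plates, 5 mm thick, 44 mm wide (y), tops 74 mm above the worktop, inner faces 68 mm apart along x; the cassette goes between them, its length along x, either way round. The +-y sides are open for fingers.
- carrier_floor (a point): Centre of the carrier's floor, 10 mm above the worktop, where the middle of the cassette's underside comes to stand; axes as the carrier. Lips 6 mm high, 40 mm long, inner faces 80 mm apart along y, locate the cassette's tongues (72 mm).
- amber_bottle: Bystander: brown glass bottle 54 mm across, 120 mm high; origin at the centre of its underside.
- jar_back: Bystander: white plastic ointment jar 60 mm across, 42 mm high, behind the work; origin at the centre of its underside.
- jar_front: Bystander: white plastic ointment jar 58 mm across, 40 mm high, on the mat between station and carrier, on the robot's side; origin at the centre of its underside.
- bench_mat: Black rubber bench mat, 6 mm thick, fixed, 360 (x) x 430 (y) mm, origin at the centre of its underside (z = 0). Its top lies flush with the wooden counter on the robot's right, so the working surface on both is at z = 0.006 throughout; 'above the worktop' in these notes means above that level. The station, the carrier and the front jar stand on mat or wooden counter.
Not all that is in view belongs to the job. What is shaped like the part that bears cassette_center but green or purple is not meant.

How it is judged:
On the way, in this order (a step that is already met when the one before it is completed fails the run):
1. both dials are at the code while the cassette still stands in the station (value of joint dial_left between 1.411 and 1.731 rad and value of joint dial_right between 0.887 and 1.207 rad and horizontal distance between cassette_center and station below 0.01 m and height (world z) of cassette_center below 0.054 m), for 0.2 s.
2. the cassette stands upright on the worktop, clear of station and carrier, let go (horizontal distance between cassette_center and station above 0.08 m and horizontal distance between cassette_center and carrier above 0.08 m and height (world z) of cassette_center below 0.042 m and angle between cassette_center's own z axis and vertical below 0.08 rad and contact force between cassette and the fingers below 0.1 N), for 0.2 s.
At the end, for the whole second after the job is handed in: The cassette stands upright and at rest on the carrier's floor between the end plates (centre within 7 mm along and 8 mm across, underside within 3 mm of the floor, length along the carrier's x within 0.25 rad), and the left dial is still at mark 3 and the right dial at mark 2, each within 0.16 rad (x of cassette_center in the frame of carrier_floor between -0.007 and 0.007 m and y of cassette_center in the frame of carrier_floor between -0.008 and 0.008 m and z of cassette_center in the frame of carrier_floor between 0.026 and 0.033 m and angle between the x axis of cassette_center and the x axis of carrier_floor, either way round below 0.25 rad and angle between cassette_center's own z axis and vertical below 0.06 rad and linear speed of cassette below 0.02 m/s and value of joint dial_left between 1.411 and 1.731 rad and value of joint dial_right between 0.887 and 1.207 rad); the robot touches nothing.
It fails at once if the cassette is tipped over (angle between cassette_center's own z axis and vertical above 0.6 rad).
It fails at once if the bottle or a jar is moved by more than 30 mm (distance of any of amber_bottle, jar_back, jar_front from where it was at the start of the episode above 0.03 m).
It also fails if it takes over 72 s, if anything falls off the work surface, if the arm or the gripper's body presses on something with over 40 N, if the wrist force passes 120 N, or if a joint passes its speed limit or range.

ROBOT

A 7-joint arm with a two-finger parallel gripper is mounted at the origin on the work surface; the furniture and walls round the work are solid. World frame = base frame: x ahead of the robot, y to its left, z up, the work surface at z = 0. Lengths are in m, angles in rad, forces in N, time in s.
With the tool pointing down it reaches from about 0.425 to 0.925 m from the base axis. Payload 6.8 kg.
Tool frame: the origin (TCP) lies on the front face of the gripper's body, between the roots of the fingers; the fingertips stand 73 mm ahead of it and the grasp point (between the pads) lies 54 mm ahead of it; z points along the fingers, y is the direction in which the jaws open and shut (so a half turn about z gives the same grasp; the last joint's range is limited). The gripper opens to 85 mm and grips with 20 to 120 N. Pads are 22 mm wide; open, the fingers measure 114 mm over their backs; the gripper's body (76 mm by 85 mm) begins 54 mm behind the grasp point. The pads swing forward as they close: fully open they stand 13 mm farther back than shut.
Start: joints at [-1.348, 0.477, 0.022, 1.555, -0.011, 1.109, -0.083], TCP at [0.219, 0.638, 0.304] pointing down, gripper open.
Joint ranges: [-2.96, 2.96], [-0.34, 2.1], [-1.41, 1.46], [0.24, 2.44], [-1.37, 4.51], [0.17, 1.92], [-2.96, 2.96]. Speed limits (rad/s): [2.39, 2.39, 3.14, 3.14, 3.14, 3.14, 3.14].

INTERFACE

Orientations are given as a unit quaternion [w, x, y, z].
In Python, from station import get_obs, read_camera, hand_in, spot_in, cut_out, spot_point gives the robot as it stands. The module is installed in compiled form; this text tells all that it offers.
- The arm moves only by the tool move_arm, never from a script. Its arguments are lists of equal length, an entry for each row: "gripper": the opening, from 0 (shut) to 1 (fully open); "xyz": the shift along the tool's x, y, z in cm, a list of three; "twist": the turn about the tool's z in rad. A call has 1 to 5 rows; each row is the pose to reach, as a shift and turn from the pose commanded when the call began, along the tool's axes at that moment; what a row does not reach only later rows make up. A row lasts 1/12 s, in which the tool goes at most 41.7 mm and 7.16 degrees, less where a joint would pass 70% of its speed; a pose out of reach is approached as far as the arm can. A call with a gripper value outside its range is refused whole. The fingers move at their own pace and stop on an object; "squeeze" is the grip in N (left out, the last holds). Time passes only in rows, so rows that repeat a pose let the fingers close. It gives the time, the measured TCP pose, the force and the opening at its end, in the units of the state.
- get_obs(): the state, without advancing time (a new reading comes with each control period).
- read_camera(name): name is "scene" or "top"; returns a dict with "pixels" (384x512x3 uint8, red, green, blue), "fx", "fy", "cx", "cy" (pixels), "R" (3x3) and "t" (3): a world point X has camera coordinates R X + t. Camera axes: x right, y down, z forward; pixel columns grow to the right and rows downward; lengths in m; the calibration is good to about 2 mm. A picture is of the moment at which its call begins. There is no depth.
- hand_in(): hands the job in, once; it reports no verdict.
Trained networks look in the newest picture that a camera, given by its name, has taken for a name from the list of things; names that differ only in an ending like _2 or _b are one class to them, and where a whole thing is asked for, a point or a joint stands for the part that bears it (a point fixed in the world has none). Each returns a list of dicts, best first, with "p" (0 to 1); they miss things now and then, are a little off and sometimes report something else, mostly with a low value. They report only what shows in the picture. A call takes as long as a camera call. They do not tell look-alikes from the thing itself.
- spot_in(query, camera): "centre" ([x, y, z] in m, in world coordinates, good to about 4 mm: the middle of the surface that is visible of it).
- cut_out(query, camera): "pixels" (384x512 bool, what is visible of it).
- spot_point(query, camera): "centre" ([x, y, z] in m, in world coordinates, good to about 4 mm: a listed point, or the origin of a listed thing).
The state is a dict: "t": time; "q": joint angles; "joint_vel": joint speeds; "joint_torque": joint torques, N m; "eef_pos": TCP position; "tool_rot": TCP orientation; "contact_force": force on the tool from outside, world axes, zero at the start; "torque": the same for the moment, N m; "gripper_width": opening from 0.0 (shut) to 1.0 (fully open).
Only numpy, scipy, OpenCV 4.12 (cv2) and the standard library are available. Lean on these libraries where they do the work, as an engineer would, in place of code of your own. Each camera call takes 0.05 s, during which the arm holds its last target.

## Working session

There is one attempt and no reset: what is moved stays moved. The work goes in short steps, Python scripts to look and compute and a tool call to move; the robot and the scene stay as the last step left them, time stands still between calls to the robot, and variables do not carry over. Pictures are saved under pics/ and viewed, and the job is handed in when it is done.

Besides the shell and the picture viewer there is one more tool, called after "Emit:" by a JSON object that holds its "fn" and its "kwargs", one argument or row to a line. move_arm: Moves the arm, as the interface text tells. Its arguments: {"type":"object","properties":{"gripper":{"type":"array","items":{"type":"number"}},"xyz":{"type":"array","items":{"type":"array","items":{"type":"number"}}},"twist":{"type":"array","items":{"type":"number"}},"squeeze":{"type":"number"}},"required":["gripper","xyz","twist"]}

```bash
mkdir -p pics
cat > h.py <<'E'
import numpy as np, cv2
from station import *
def save(im,n): cv2.imwrite(n,cv2.cvtColor(im,cv2.COLOR_RGB2BGR))
E
python3 - <<'E'
from h import *
o=get_obs(); print({k:np.round(v,3) for k,v in o.items()})
for c in("scene","top"):
    d=read_camera(c); np.savez(f"{c}0.npz",**d); save(d["pixels"],f"pics/{c}0.png")
    for q in ["station","station_floor","dial_left_grip","dial_right_grip","cassette_center","carrier","carrier_floor","amber_bottle","jar_back","jar_front"]:
        print(c,q,[(np.round(r["centre"],3).tolist(),round(r["p"],2)) for r in spot_point(q,c)][:4])
E
```

```text
{'t': np.float64(0.0), 'q': array([-1.348,  0.478,  0.022,  1.556, -0.012,  1.109, -0.083]), 'joint_vel': array([ 0.001, -0.   , -0.   ,  0.001, -0.   ,  0.   ,  0.001]), 'joint_torque': array([-1.0000e-03, -5.9647e+01,  1.6070e+00, -2.8121e+01,  1.2000e-02,
        9.0000e-03,  0.0000e+00]), 'eef_pos': array([0.219, 0.638, 0.303]), 'tool_rot': array([-0.   ,  0.165,  0.986, -0.001]), 'contact_force': array([ 0.655,  0.394, -0.289]), 'torque': array([-0.003,  0.016,  0.043]), 'gripper_width': np.float64(0.998)}
scene station [([0.495, 0.19, 0.008], 0.94)]
scene station_floor [([0.507, 0.262, 0.06], 0.59), ([0.492, 0.191, 0.02], 0.56)]
scene dial_left_grip [([0.506, 0.262, 0.058], 0.78)]
scene dial_right_grip [([0.485, 0.129, 0.061], 0.97)]
scene cassette_center [([0.497, 0.195, 0.046], 0.75), ([0.517, 0.462, 0.034], 0.72), ([0.71, 0.276, 0.032], 0.7), ([0.379, 0.479, 0.027], 0.66)]
scene carrier [([0.531, -0.217, 0.008], 0.8), ([0.492, 0.193, 0.008], 0.49)]
scene carrier_floor [([0.528, -0.214, 0.012], 0.96)]
scene amber_bottle [([0.692, 0.085, -0.001], 0.55)]
scene jar_back [([0.697, -0.129, 0.006], 0.66)]
scene jar_front [([0.426, 0.009, 0.007], 0.91)]
top station [([0.495, 0.192, 0.006], 0.91)]
top station_floor []
top dial_left_grip [([0.506, 0.256, 0.059], 0.82)]
top dial_right_grip [([0.483, 0.129, 0.055], 0.8)]
top cassette_center [([0.375, 0.476, 0.03], 0.83), ([0.705, 0.272, 0.035], 0.82), ([0.518, 0.463, 0.027], 0.78), ([0.496, 0.193, 0.047], 0.61)]
top carrier [([0.536, -0.222, 0.004], 0.97)]
top carrier_floor [([0.533, -0.217, 0.02], 0.78)]
top amber_bottle [([0.694, 0.081, 0.0], 0.49)]
top jar_back [([0.703, -0.123, 0.012], 0.66), ([0.504, 0.256, 0.06], 0.65)]
top jar_front [([0.429, 0.012, 0.003], 0.63)]
```

View pics/scene0.png

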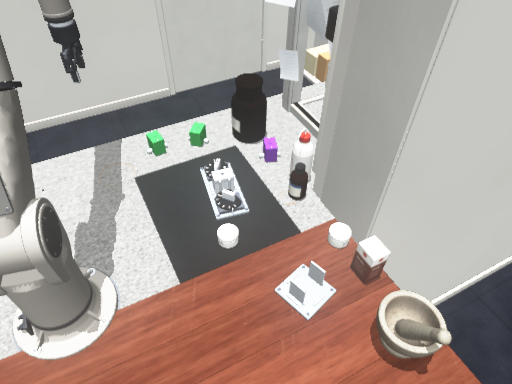

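View pics/top0.png

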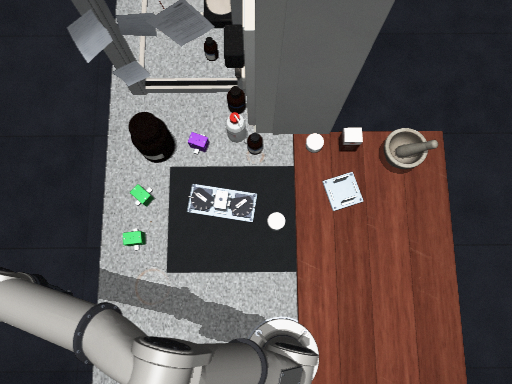

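The candidates in the scene picture are two green blocks at (157,143) and (198,133), a purple one at (270,150), and the aluminium one between the dials at (223,182). The aluminium one in the station fits the description. I'll check it in an enlarged crop.

```bash
cat >> h.py <<'E'
def proj(d,X):
    X=np.atleast_2d(X); c=X@d["R"].T+d["t"]
    return np.c_[d["fx"]*c[:,0]/c[:,2]+d["cx"],d["fy"]*c[:,1]/c[:,2]+d["cy"]]
def rect(d,x0,y0,w,h,z,s):
    # top-down map at height z: col right = -y, row up = +x ; centre x0,y0 ; s px/m
    src=np.array([[x0+h/2,y0+w/2,z],[x0+h/2,y0-w/2,z],[x0-h/2,y0-w/2,z],[x0-h/2,y0+w/2,z]])
    p=proj(d,src).astype(np.float32); W,H=int(w*s),int(h*s)
    M=cv2.getPerspectiveTransform(p,np.float32([[0,0],[W,0],[W,H],[0,H]]))
    return cv2.warpPerspective(d["pixels"],M,(W,H),flags=cv2.INTER_CUBIC)
E
python3 - <<'E'
from h import *
t=dict(np.load("top0.npz")); s=dict(np.load("scene0.npz"))
a=rect(t,.495,.192,.3,.2,.037,1300); b=rect(s,.495,.192,.3,.2,.037,1300)
save(np.vstack([a,b]),"pics/st.png")
a=rect(t,.532,-.218,.2,.2,.016,1900); b=rect(s,.532,-.218,.2,.2,.016,1900)
save(np.hstack([a,b]),"pics/ca.png")
print(np.linalg.inv(t["R"])@-t["t"],np.linalg.inv(s["R"])@-s["t"])
E
```

```text
[0.22974517 0.08198763 1.53045683] [ 0.19237042 -0.58009424  0.86055827]
```

View pics/st.png

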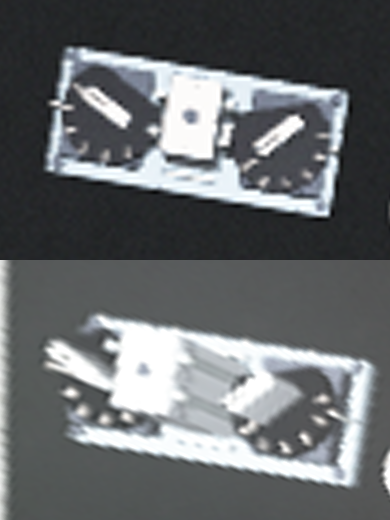

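View pics/ca.png

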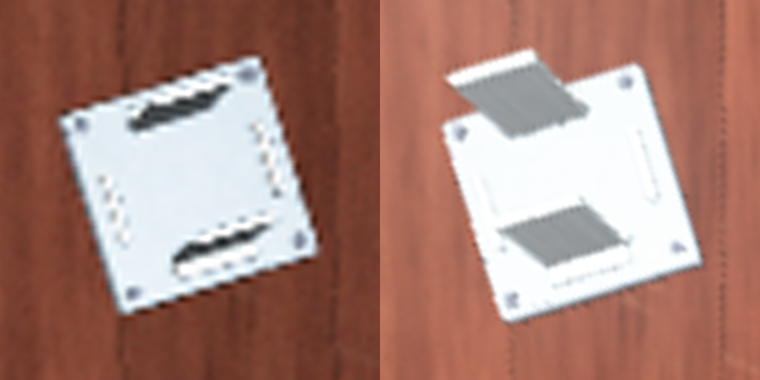

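The crop confirms it: the aluminium block stands between the dials, with the left dial's bar up-left and the right dial's bar up-right. Next I'll fit the plates and measure the bar angles.

```bash
cat > m.py <<'E'
from h import *
def plate(d,x0,y0,z,L,thr=None,S=3000,W=.3):
    im=rect(d,x0,y0,W,W,z,S).astype(int)
    m=((im.min(2)>95)).astype(np.uint8)
    m=cv2.morphologyEx(m,cv2.MORPH_CLOSE,np.ones((45,45)))
    n,l,st,c=cv2.connectedComponentsWithStats(m); k=l[int(W*S/2),int(W*S/2)]
    if k==0: k=1+st[1:,4].argmax()
    cs,_=cv2.findContours((l==k).astype(np.uint8),cv2.RETR_EXTERNAL,cv2.CHAIN_APPROX_NONE)
    h=max(cs,key=cv2.contourArea)
    (cx,cy),(w,hh),a=cv2.minAreaRect(h)
    bx=cv2.boxPoints(((cx,cy),(w,hh),a))
    P=np.c_[x0+W/2-bx[:,1]/S, y0+W/2-bx[:,0]/S]
    e=[P[1]-P[0],P[2]-P[1]]
    e=max(e,key=lambda v:abs(v[1])) if L else e[0]
    ang=np.degrees(np.arctan2(-e[0],e[1])) ; ang=(ang+45)%90-45
    return np.round(P.mean(0),4),round(ang,2),np.round([w/S,hh/S],4)
E
python3 - <<'E'
from m import *
for c in("top","scene"):
    d=dict(np.load(c+"0.npz"))
    print(c,"st",plate(d,.495,.192,.018,1),"car",plate(d,.532,-.218,.016,0))
    for q in ("dial_left","dial_right","cassette_center"):
        for r in cut_out(q,c)[:2]:
            m=r["pixels"]; ys,xs=np.nonzero(m); print(q,round(r["p"],2),m.sum(),xs.mean().round(1),ys.mean().round(1))
E
```

```text
top st (array([0.4978, 0.194 ], dtype=float32), np.float32(-9.4), array([0.2308, 0.1013])) car (array([ 0.535 , -0.2175], dtype=float32), np.float32(17.37), array([0.1122, 0.1131]))
dial_left 0.78 350 201.3 199.1
dial_right 0.68 390 241.3 205.3
cassette_center 0.81 269 221.3 200.8
cassette_center 0.67 358 133.5 238.7
scene st (array([0.4924, 0.1818], dtype=float32), np.float32(-11.53), array([0.3074, 0.1118])) car (array([ 0.5764, -0.174 ], dtype=float32), np.float32(10.54), array([0.2463, 0.1953]))
dial_left 0.77 211 214.6 166.1
dial_left 0.63 394 227.5 199.0
dial_right 0.64 366 227.3 199.2
cassette_center 0.79 357 269.7 149.1
cassette_center 0.74 346 197.6 134.2
```

Run:
```python
from h import *
t=dict(np.load("top0.npz")); s=dict(np.load("scene0.npz"))
for n,(x,y) in dict(L=(.507,.258),R=(.486,.128)).items():
    globals()[n]=[rect(d,x,y,.11,.11,.037,3500) for d in (t,s)]
g=lambda im:im
im=np.hstack([np.vstack(L),np.vstack(R)])
im=np.clip(255*(im/255.)**.6,0,255).astype(np.uint8)
save(im[:, :],"pics/dials.png"); print(im.shape)
```

```text
(770, 770, 3)
```

View pics/dials.png

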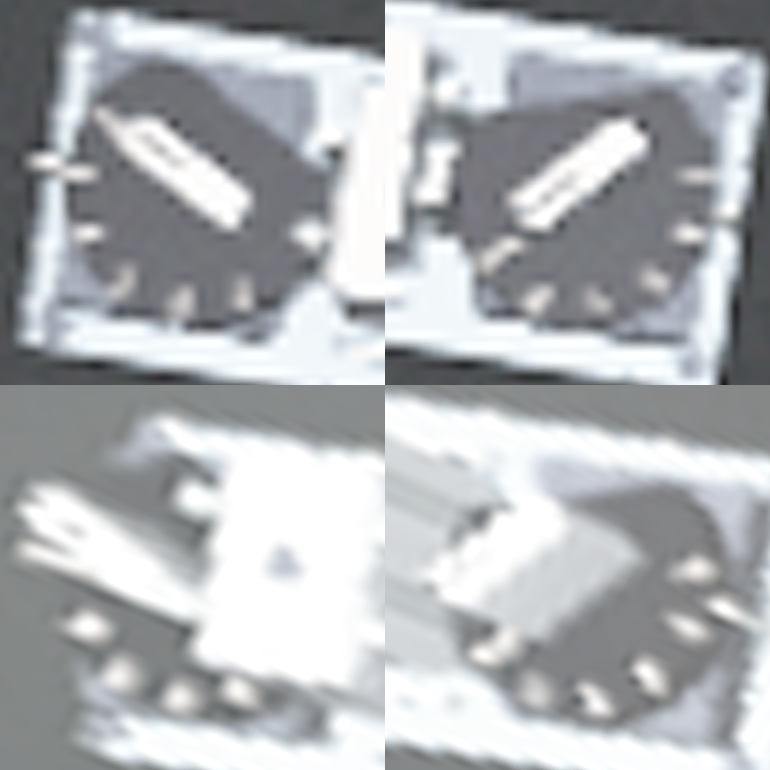

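The marks show clearly in the crop. In the left dial's panel, mark 0 lies by the bar end at upper left (100,115), and marks 1 to 5 run counter-clockwise to (243,292), which puts the dial at about 30°. In the right dial's panel, mark 0 is at lower left (500,255) and mark 5 at (697,178), so about 132–137°. I'll check the poses with overlays in both views.

```bash
cat >> h.py <<'E'
W0=.006
def T(x,y,a,P):
    P=np.atleast_2d(P).astype(float); c,s=np.cos(a),np.sin(a)
    return np.c_[x+c*P[:,0]-s*P[:,1], y+s*P[:,0]+c*P[:,1], P[:,2]+W0]
def boxtop(w,l,z): return np.array([[w,l,z],[w,-l,z],[-w,-l,z],[-w,l,z]])/1.
def station_polys(dl,dr):
    L=[boxtop(.05,.112,.012),boxtop(.03,.02,.072)]
    for sy,dd in((1,dl),(-1,dr)):
        th=(np.pi/2 if sy>0 else -np.pi/2)-dd
        c,s=np.cos(th),np.sin(th); b=boxtop(.02,.006,.060)
        L.append(np.c_[c*b[:,0]-s*b[:,1],s*b[:,0]+c*b[:,1]+sy*.066,b[:,2]])
        k=np.linspace(0,2*np.pi,40); L.append(np.c_[.039*np.cos(k),sy*.066+.039*np.sin(k),.031+0*k])
    return L
def carrier_polys():
    L=[boxtop(.055,.055,.010)]
    for s in(1,-1): L.append(np.array([[s*.034,.022,.074],[s*.034,-.022,.074],[s*.039,-.022,.074],[s*.039,.022,.074]]))
    return L
def overlay(d,polys,pose,ctr,half,scale):
    u,v=ctr; im=d["pixels"][v-half:v+half,u-half:u+half]
    im=cv2.resize(im,None,fx=scale,fy=scale,interpolation=cv2.INTER_CUBIC).copy()
    for p in polys:
        q=(proj(d,T(*pose,p))-[u-half,v-half]+.5)*scale
        cv2.polylines(im,[np.round(q).astype(np.int32)],True,(255,0,0),1)
    return im
E
python3 - <<'E'
from h import *
t=dict(np.load("top0.npz")); s=dict(np.load("scene0.npz"))
ps=(.4965,.193,np.radians(-9.4)); P=station_polys(np.radians(30),np.radians(135))
pc=(.534,-.218,np.radians(17.4))
im=np.vstack([np.hstack([overlay(t,P,ps,(222,202),38,5),overlay(s,P,ps,(224,188),38,5)]),
 np.hstack([overlay(t,carrier_polys(),pc,(343,191),38,5),overlay(s,carrier_polys(),pc,(306,288),38,5)])])
save(im[:,:][:760],"pics/ov.png"); im=cv2.resize(im,(600,600)); save(im,"pics/ov.png")
E
```

```text
(no output)
```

View pics/ov.png

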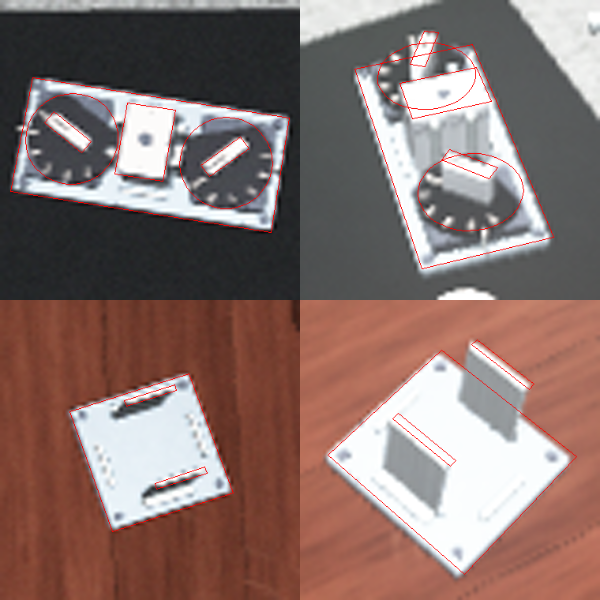

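The overlays match both views to about 1 px. I'll refine numerically with edge contrast, then move.

```bash
cat >> h.py <<'E'
from scipy.optimize import minimize
from scipy.ndimage import map_coordinates
def edgefit(cams,hx,hy,z,p0,off=.004):
    def cost(p):
        c=0
        for d in cams:
            g=d["pixels"].astype(float).min(2)
            for s in(-off,off):
                k=np.linspace(-1,1,60)
                e=np.vstack([np.c_[k*(hx+s),0*k+hy+s],np.c_[k*(hx+s),0*k-hy-s],np.c_[0*k+hx+s,k*(hy+s)],np.c_[0*k-hx-s,k*(hy+s)]])
                q=proj(d,T(p[0],p[1],p[2]/10,np.c_[e,0*e[:,0]+z]))
                c+=np.sign(s)*map_coordinates(g,[q[:,1],q[:,0]],order=1).mean()
        return c
    best=minimize(cost,[p0[0],p0[1],p0[2]*10],method="Nelder-Mead",options=dict(initial_simplex=[[p0[0]+a,p0[1]+b,p0[2]*10+c] for a,b,c in((0,0,0),(.004,0,0),(0,.004,0),(0,0,.3))]))
    x=best.x; return np.round([x[0],x[1],np.degrees(x[2]/10)],4),round(best.fun,1)
E
python3 - <<'E'
from h import *
t=dict(np.load("top0.npz")); s=dict(np.load("scene0.npz"))
for n,c in(("top",[t]),("sc",[s]),("both",[t,s])):
    print(n,edgefit(c,.05,.112,.012,(.4965,.193,-.164)),edgefit(c,.055,.055,.010,(.534,-.218,.303)))
E
```

```text
top (array([ 0.4974,  0.1921, -9.4474]), np.float64(-173.2)) (array([ 0.5353, -0.2177, 17.2259]), np.float64(-168.8))
sc (array([ 0.494 ,  0.1891, -9.4316]), np.float64(-110.1)) (array([ 0.5308, -0.2181, 17.3616]), np.float64(-136.8))
both (array([ 0.496 ,  0.1918, -9.4488]), np.float64(-262.2)) (array([ 0.5333, -0.218 , 17.1133]), np.float64(-284.7))
```

```bash
cat > go.py <<'E'
import sys
from h import *
from scipy.spatial.transform import Rotation as Ro
def go(x,y,z,head=None):
    o=get_obs(); w=o["tool_rot"]; R=Ro.from_quat([w[1],w[2],w[3],w[0]]).as_matrix()
    d=R.T@(np.array([x,y,z])-o["eef_pos"])*100
    h=np.degrees(np.arctan2(R[1,1],R[0,1]))
    tw=None
    if head is not None:
        # cw positive
        dd=(h-head+90)%180-90; tw=round(float(np.radians(dd)),3)
    print("t",round(float(o["t"]),2),"pos",np.round(o["eef_pos"],4),"tilt",np.round(R[:2,2],3),"head",round(float(h),1),"q7",round(float(o["q"][6]),2),"| shift cm",np.round(d,2),"twist",tw,"alt",None if tw is None else round(tw-np.sign(tw)*np.pi,3),"F",np.round(o["contact_force"],1),"w",round(float(o["gripper_width"]),3))
if __name__=="__main__": 
    a=[float(v) for v in sys.argv[1:]]; go(*a)
E
python3 go.py .5065 .2575 .22 141
```

```text
t 1.4 pos [0.2193 0.6384 0.3039] tilt [0. 0.] head 71.0 q7 -0.08 | shift cm [-39.54 -26.7    8.39] twist -1.221 alt 1.921 F [-0.5 -0.1 -0.5] w 0.999
```

Emit:
{"fn": "move_arm", "kwargs": {
  "gripper": [0.34, 0.34, 0.34, 0.34, 0.34],
  "xyz": [
    [-39.5, -26.7, 8.4],
    [-39.5, -26.7, 8.4],
    [-39.5, -26.7, 8.4],
    [-39.5, -26.7, 8.4],
    [-39.5, -26.7, 8.4]
  ],
  "twist": [-1.22, -1.22, -1.22, -1.22, -1.22]
}}

```text
t: 1.82
eef_pos: [0.3436, 0.4729, 0.2676]
tool_rot: [0.0, -0.15, 0.989, 0.0]
contact_force: [0.0, 0.9, 0.5]
gripper_width: 0.343
```

```bash
python3 go.py .5065 .2575 .2 141
```

```text
t 1.82 pos [0.3436 0.4729 0.2676] tilt [0. 0.] head 107.2 q7 0.79 | shift cm [ -9.18 -25.4    6.76] twist -0.589 alt 2.553 F [0.  0.9 0.5] w 0.343
```

Emit:
{"fn": "move_arm", "kwargs": {
  "gripper": [0.34, 0.34, 0.34, 0.34, 0.34],
  "xyz": [
    [-9.2, -25.4, 6.7],
    [-9.2, -25.4, 6.7],
    [-9.2, -25.4, 6.7],
    [-9.2, -25.4, 6.7],
    [-9.2, -25.4, 6.7]
  ],
  "twist": [-0.59, -0.59, -0.59, -0.59, -0.59]
}}

```text
t: 2.23
eef_pos: [0.4626, 0.314, 0.2184]
tool_rot: [0.0, -0.431, 0.902, 0.0]
contact_force: [1.1, -0.1, -0.7]
gripper_width: 0.34
```

```bash
python3 go.py .5065 .2575 .16 141
```

```text
t 2.23 pos [0.4626 0.314  0.2184] tilt [0.001 0.001] head 141.0 q7 1.69 | shift cm [ 1.63 -6.97  5.84] twist 0.0 alt 0.0 F [ 1.1 -0.1 -0.7] w 0.34
```

Emit:
{"fn": "move_arm", "kwargs": {
  "gripper": [0.34, 0.34, 0.34, 0.34, 0.34],
  "xyz": [
    [1.6, -7.0, 4.8],
    [1.6, -7.0, 5.8],
    [1.6, -7.0, 5.8],
    [1.6, -7.0, 5.8],
    [1.6, -7.0, 5.8]
  ],
  "twist": [0, 0, 0, 0, 0]
}}

```text
t: 2.65
eef_pos: [0.5055, 0.2591, 0.1604]
tool_rot: [-0.0, -0.428, 0.904, 0.0]
contact_force: [-0.7, 1.3, 0.2]
gripper_width: 0.339
```

```bash
python3 go.py .5065 .2575 .115 141
python3 - <<'E'
from h import *
s=read_camera("scene")
for_=cv2.resize(s["pixels"][130:250,160:310],None,fx=5,fy=5,interpolation=cv2.INTER_CUBIC); save(for_,"pics/a1.png")
E
```

```text
t 2.65 pos [0.5055 0.2591 0.1604] tilt [-0.001  0.   ] head 140.6 q7 1.81 | shift cm [ 0.06 -0.18  4.54] twist -0.006 alt 3.136 F [-0.7  1.3  0.2] w 0.339
```

View pics/a1.png

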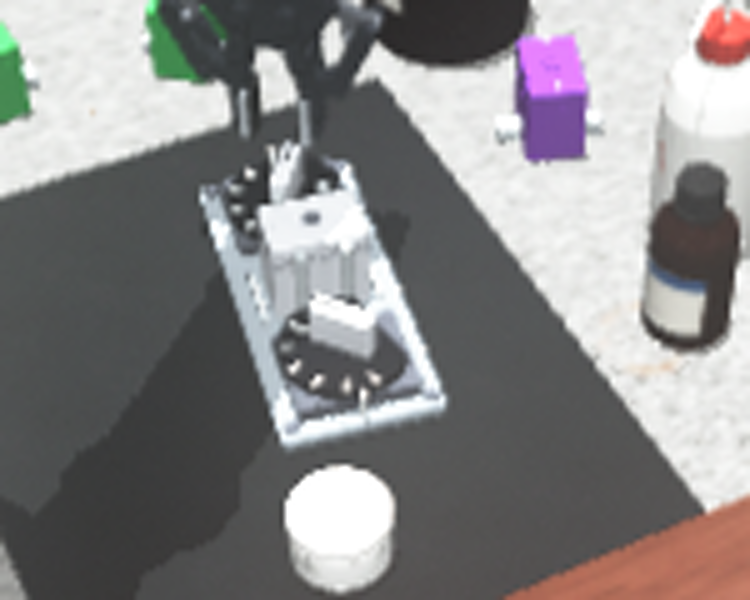

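The picture shows the fingertips at about (245,120) and (305,120), straddling the left bar at (288,170). I'll go down and close.

Emit:
{"fn": "move_arm", "kwargs": {
  "gripper": [0.34, 0.34, 0.34, 0.34, 0.34],
  "xyz": [
    [0.1, -0.2, 1.5],
    [0.1, -0.2, 3.0],
    [0.1, -0.2, 4.2],
    [0.1, -0.2, 4.5],
    [0.1, -0.2, 4.5]
  ],
  "twist": [0, 0, 0, 0, 0]
}}

```text
t: 3.12
eef_pos: [0.5057, 0.2578, 0.1152]
tool_rot: [-0.0, -0.429, 0.903, 0.0]
contact_force: [-0.1, 0.6, -0.5]
gripper_width: 0.341
```

Emit:
{"fn": "move_arm", "kwargs": {
  "gripper": [0, 0, 0, 0, 0],
  "xyz": [
    [0, 0, 0],
    [0, 0, 0],
    [0, 0, 0],
    [0, 0, 0],
    [0, 0, 0]
  ],
  "twist": [0, 0, 0, 0, 0],
  "squeeze": 35
}}

```text
t: 3.53
eef_pos: [0.5066, 0.2576, 0.1164]
tool_rot: [0.001, -0.428, 0.904, 0.001]
contact_force: [-3.9, 3.1, 5.9]
gripper_width: 0.133
```

```bash
python3 go.py .5065 .2575 .115 80.55
```

```text
t 3.53 pos [0.5066 0.2576 0.1164] tilt [0.001 0.002] head 140.7 q7 1.8 | shift cm [0.01 0.   0.14] twist 1.05 alt -2.092 F [-3.9  3.1  5.9] w 0.133
```

Emit:
{"fn": "move_arm", "kwargs": {
  "gripper": [0, 0, 0, 0, 0],
  "xyz": [
    [0, 0, -0.2],
    [0, 0, -0.2],
    [0, 0, -0.2],
    [0, 0, -0.2],
    [0, 0, -0.2]
  ],
  "twist": [0.1, 0.22, 0.34, 0.46, 0.58]
}}

```text
t: 3.95
eef_pos: [0.5066, 0.2574, 0.1165]
tool_rot: [0.0, -0.149, 0.989, 0.001]
contact_force: [2.9, 4.0, -13.5]
gripper_width: 0.13
```

Emit:
{"fn": "move_arm", "kwargs": {
  "gripper": [0, 0, 0, 0, 0],
  "xyz": [
    [0, 0, 0],
    [0, 0, 0],
    [0, 0, 0],
    [0, 0, 0],
    [0, 0, 0]
  ],
  "twist": [0.12, 0.24, 0.36, 0.47, 0.47]
}}

```text
t: 4.37
eef_pos: [0.5066, 0.2574, 0.1165]
tool_rot: [0.0, 0.085, 0.996, 0.0]
contact_force: [4.1, 5.3, -12.6]
gripper_width: 0.13
```

```bash
python3 go.py .5065 .2575 .115 80.55
```

```text
t 4.37 pos [0.5066 0.2574 0.1165] tilt [0.001 0.   ] head 80.3 q7 0.96 | shift cm [0.01 0.01 0.15] twist -0.005 alt 3.137 F [  4.1   5.3 -12.6] w 0.13
```

Emit:
{"fn": "move_arm", "kwargs": {
  "gripper": [0.3, 0.3, 0.3, 0.3, 0.3],
  "xyz": [
    [0, 0, 0],
    [0, 0, 0],
    [0, 0, 0],
    [0, 0, -2.0],
    [0, 0, -5.0]
  ],
  "twist": [0, 0, 0, 0, 0]
}}

```text
t: 4.78
eef_pos: [0.5052, 0.2551, 0.1659]
tool_rot: [-0.002, 0.083, 0.997, -0.002]
contact_force: [0.7, 0.5, -0.4]
gripper_width: 0.303
```

```bash
python3 go.py .485 .127 .17 35.6
```

```text
t 4.78 pos [0.5052 0.2551 0.1659] tilt [-0.005 -0.003] head 80.5 q7 0.95 | shift cm [ -0.11 -12.97  -0.36] twist 0.784 alt -2.358 F [ 0.7  0.5 -0.4] w 0.303
```

Emit:
{"fn": "move_arm", "kwargs": {
  "gripper": [0.34, 0.34, 0.34, 0.34, 0.34],
  "xyz": [
    [-0.1, -4.0, -1.4],
    [-0.1, -8.0, -1.4],
    [-0.1, -12.0, -1.0],
    [-0.1, -13.0, -0.4],
    [-0.1, -13.0, -0.4]
  ],
  "twist": [0.12, 0.24, 0.36, 0.48, 0.6]
}}

```text
t: 5.2
eef_pos: [0.4851, 0.123, 0.1715]
tool_rot: [-0.0, 0.379, 0.925, -0.001]
contact_force: [-0.1, 1.2, 0.2]
gripper_width: 0.342
```

```bash
python3 go.py .485 .127 .145 35.6;  python3 - <<'E'
from h import *
t=read_camera("top")
save(cv2.resize(t["pixels"][160:250,160:310],None,fx=5,fy=5,interpolation=cv2.INTER_CUBIC),"pics/a2.png")
E
```

```text
t 5.2 pos [0.4851 0.123  0.1715] tilt [-0.001 -0.001] head 45.4 q7 0.64 | shift cm [0.29 0.28 2.64] twist 0.171 alt -2.971 F [-0.1  1.2  0.2] w 0.342
```

View pics/a2.png

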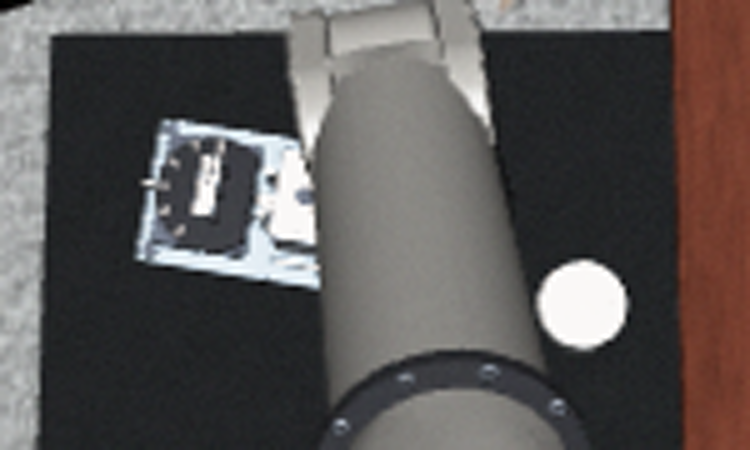

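The left dial's flat at (262,190) now faces the cassette and mark 3 sits at the index fin (150,183). Next, lower onto the right dial.

Emit:
{"fn": "move_arm", "kwargs": {
  "gripper": [0.34, 0.34, 0.34, 0.34, 0.34],
  "xyz": [
    [0.3, 0.3, 0.5],
    [0.3, 0.3, 1.5],
    [0.3, 0.3, 2.6],
    [0.3, 0.3, 2.6],
    [0.3, 0.3, 2.6]
  ],
  "twist": [0.1, 0.17, 0.17, 0.17, 0.17]
}}

```text
t: 5.67
eef_pos: [0.4857, 0.1323, 0.145]
tool_rot: [-0.0, 0.449, 0.893, -0.001]
contact_force: [0.3, -0.1, 0.8]
gripper_width: 0.336
```

```bash
python3 go.py .485 .127 .117 35.6;  python3 - <<'E'
from h import *
t=read_camera("scene")
save(cv2.resize(t["pixels"][130:250,160:310],None,fx=5,fy=5,interpolation=cv2.INTER_CUBIC),"pics/a3.png")
E
```

```text
t 5.67 pos [0.4857 0.1323 0.145 ] tilt [-0.001 -0.001] head 36.6 q7 0.52 | shift cm [-0.38 -0.37  2.8 ] twist 0.017 alt -3.125 F [ 0.3 -0.1  0.8] w 0.336
```

View pics/a3.png

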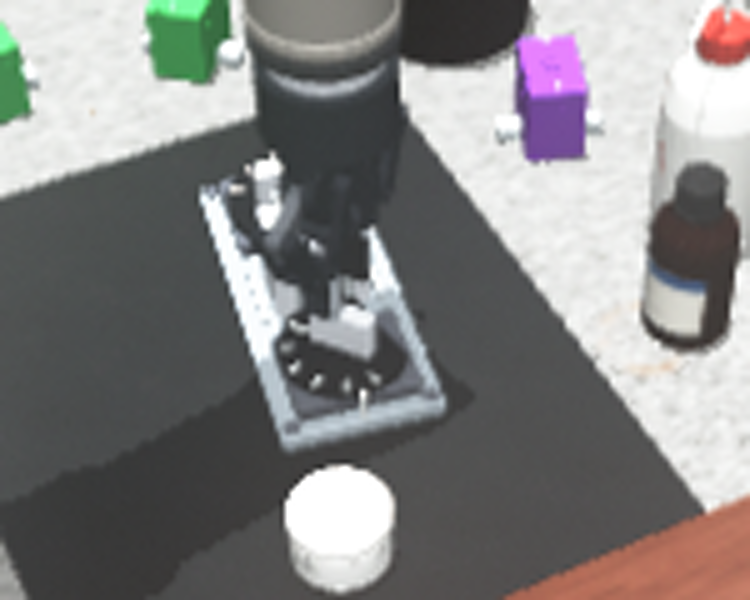

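The measured pose lagged, so the tool is now 5 mm off. The fingers show at (315,300), behind the bar at (345,325). I'll centre and settle before going down.

Emit:
{"fn": "move_arm", "kwargs": {
  "gripper": [0.34, 0.34, 0.34],
  "xyz": [
    [-0.4, -0.4, 0],
    [-0.4, -0.4, 0],
    [-0.4, -0.4, 0]
  ],
  "twist": [0, 0, 0]
}}

```text
t: 5.97
eef_pos: [0.4853, 0.1262, 0.1458]
tool_rot: [0.0, 0.451, 0.892, 0.0]
contact_force: [-0.7, 0.1, -1.0]
gripper_width: 0.342
```

```bash
python3 go.py .485 .127 .117 35.6
```

```text
t 5.97 pos [0.4853 0.1262 0.1458] tilt [0. 0.] head 36.4 q7 0.52 | shift cm [0.08 0.02 2.88] twist 0.013 alt -3.129 F [-0.7  0.1 -1. ] w 0.342
```

Emit:
{"fn": "move_arm", "kwargs": {
  "gripper": [0.34, 0.34, 0.34, 0.34],
  "xyz": [
    [0, 0, 1.2],
    [0, 0, 2.4],
    [0, 0, 2.9],
    [0, 0, 2.9]
  ],
  "twist": [0, 0, 0, 0]
}}

```text
t: 6.3
eef_pos: [0.4846, 0.1266, 0.1157]
tool_rot: [-0.001, 0.451, 0.893, -0.001]
contact_force: [-0.2, -0.6, 0.3]
gripper_width: 0.339
```

Emit:
{"fn": "move_arm", "kwargs": {
  "gripper": [0, 0, 0, 0, 0],
  "xyz": [
    [0, 0, 0],
    [0, 0, 0],
    [0, 0, 0],
    [0, 0, 0],
    [0, 0, 0]
  ],
  "twist": [0, 0, 0, 0, 0],
  "squeeze": 35
}}

```text
t: 6.72
eef_pos: [0.4853, 0.1267, 0.1169]
tool_rot: [0.0, 0.451, 0.892, 0.0]
contact_force: [-2.0, -0.9, 4.7]
gripper_width: 0.13
```

```bash
python3 go.py .485 .127 .117 110.55
```

```text
t 6.72 pos [0.4853 0.1267 0.1169] tilt [0. 0.] head 36.4 q7 0.55 | shift cm [ 0.04 -0.   -0.01] twist -1.295 alt 1.847 F [-2.  -0.9  4.7] w 0.13
```

Emit:
{"fn": "move_arm", "kwargs": {
  "gripper": [0, 0, 0, 0, 0],
  "xyz": [
    [0, 0, 0],
    [0, 0, 0],
    [0, 0, 0],
    [0, 0, 0],
    [0, 0, 0]
  ],
  "twist": [-0.1, -0.22, -0.34, -0.46, -0.58]
}}

```text
t: 7.13
eef_pos: [0.4855, 0.127, 0.1169]
tool_rot: [0.0, 0.174, 0.985, 0.0]
contact_force: [-0.4, -1.0, 2.9]
gripper_width: 0.127
```

Emit:
{"fn": "move_arm", "kwargs": {
  "gripper": [0, 0, 0, 0, 0],
  "xyz": [
    [0, 0, 0],
    [0, 0, 0],
    [0, 0, 0],
    [0, 0, 0],
    [0, 0, 0]
  ],
  "twist": [-0.12, -0.24, -0.36, -0.48, -0.6]
}}

```text
t: 7.55
eef_pos: [0.4855, 0.1274, 0.1169]
tool_rot: [0.0, -0.125, 0.992, 0.0]
contact_force: [-1.5, 1.7, 1.6]
gripper_width: 0.13
```

Emit:
{"fn": "move_arm", "kwargs": {
  "gripper": [0, 0, 0],
  "xyz": [
    [0, 0, 0],
    [0, 0, 0],
    [0, 0, 0]
  ],
  "twist": [-0.12, -0.12, -0.12]
}}

```text
t: 7.8
eef_pos: [0.4855, 0.1275, 0.1169]
tool_rot: [0.0, -0.18, 0.984, 0.001]
contact_force: [-1.6, 1.9, 5.4]
gripper_width: 0.131
```

```bash
python3 go.py .485 .127 .117 110.55
```

```text
t 7.8 pos [0.4855 0.1275 0.1169] tilt [0.001 0.001] head 110.7 q7 1.56 | shift cm [ 0.06 -0.03 -0.01] twist 0.002 alt -3.14 F [-1.6  1.9  5.4] w 0.131
```

Emit:
{"fn": "move_arm", "kwargs": {
  "gripper": [0.3, 0.3, 0.3, 0.3, 0.3],
  "xyz": [
    [0, 0, 0],
    [0, 0, 0],
    [0, 0, 0],
    [0, 0, -2.0],
    [0, 0, -6.0]
  ],
  "twist": [0, 0, 0, 0, 0]
}}

```text
t: 8.22
eef_pos: [0.4827, 0.1258, 0.1734]
tool_rot: [-0.004, -0.181, 0.984, -0.001]
contact_force: [0.4, 0.4, 0.3]
gripper_width: 0.297
```

```bash
python3 go.py .496 .192 .19 -9.45;  python3 - <<'E'
from h import *
t=read_camera("scene")
save(cv2.resize(t["pixels"][130:250,160:310],None,fx=5,fy=5,interpolation=cv2.INTER_CUBIC),"pics/a4.png")
E
```

```text
t 8.22 pos [0.4827 0.1258 0.1734] tilt [-0.008 -0.003] head 110.8 q7 1.56 | shift cm [-3.58  5.71 -1.69] twist -1.043 alt 2.099 F [0.4 0.4 0.3] w 0.297
```

View pics/a4.png

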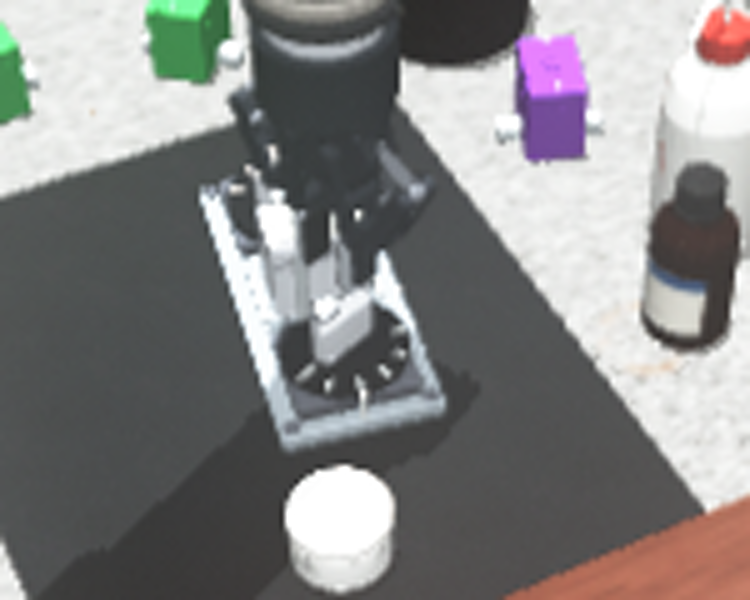

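The right dial now has mark 2 at the fin at (362,385). Counting from the left: (308,370) is mark 0, (330,383) mark 1 and (360,383) mark 2. Now to go over the cassette, turned the long way so the wrist keeps its range.

Emit:
{"fn": "move_arm", "kwargs": {
  "gripper": [1, 1, 1, 1, 1],
  "xyz": [
    [0, 0, -2.5],
    [-3.6, 5.7, -2.5],
    [-3.6, 5.7, -2.5],
    [-3.6, 5.7, -2.5],
    [-3.6, 5.7, -2.5]
  ],
  "twist": [0.12, 0.24, 0.36, 0.48, 0.6]
}}

```text
t: 8.68
eef_pos: [0.4988, 0.1951, 0.2016]
tool_rot: [0.0, 0.119, 0.993, 0.001]
contact_force: [-0.0, -0.7, -0.8]
gripper_width: 0.979
```

Emit:
{"fn": "move_arm", "kwargs": {
  "gripper": [1, 1, 1, 1, 1],
  "xyz": [
    [0, 0, 0],
    [0, 0, 0],
    [0, 0, 0],
    [0, 0, 0],
    [0, 0, 0]
  ],
  "twist": [0.12, 0.24, 0.36, 0.48, 0.6]
}}

```text
t: 9.1
eef_pos: [0.4987, 0.1928, 0.2014]
tool_rot: [0.0, 0.409, 0.912, 0.0]
contact_force: [-0.7, -0.1, -0.6]
gripper_width: 1.001
```

Emit:
{"fn": "move_arm", "kwargs": {
  "gripper": [1, 1, 1, 1, 1],
  "xyz": [
    [0, 0, 0],
    [0, 0, 0],
    [0, 0, 0],
    [0, 0, 0],
    [0, 0, 0]
  ],
  "twist": [0.12, 0.24, 0.36, 0.48, 0.6]
}}

```text
t: 9.52
eef_pos: [0.4986, 0.1928, 0.2014]
tool_rot: [0.0, 0.66, 0.751, 0.0]
contact_force: [0.1, 0.2, -0.2]
gripper_width: 0.995
```

```bash
python3 go.py .496 .192 .17 -9.45
```

```text
t 9.52 pos [0.4986 0.1928 0.2014] tilt [ 0. -0.] head 7.3 q7 -0.14 | shift cm [-0.04 -0.27  3.14] twist 0.293 alt -2.849 F [ 0.1  0.2 -0.2] w 0.995
```

Emit:
{"fn": "move_arm", "kwargs": {
  "gripper": [1, 1, 1, 1, 1],
  "xyz": [
    [0, -0.2, 0],
    [0, -0.2, 1],
    [0, -0.2, 2],
    [0, -0.2, 2.5],
    [0, -0.2, 2.5]
  ],
  "twist": [0.12, 0.22, 0.28, 0.28, 0.28]
}}

```text
t: 9.93
eef_pos: [0.496, 0.1924, 0.1754]
tool_rot: [0.0, 0.756, 0.655, -0.001]
contact_force: [0.5, -0.2, -0.3]
gripper_width: 1.0
```

```bash
python3 go.py .496 .192 .102 -9.45;  python3 - <<'E'
from h import *
t=read_camera("scene")
save(cv2.resize(t["pixels"][130:250,160:310],None,fx=5,fy=5,interpolation=cv2.INTER_CUBIC),"pics/a5.png")
E
```

```text
t 9.93 pos [0.496  0.1924 0.1754] tilt [-0.001 -0.001] head -8.2 q7 -0.35 | shift cm [-0.03  0.02  7.34] twist 0.021 alt -3.121 F [ 0.5 -0.2 -0.3] w 1.0
```

View pics/a5.png

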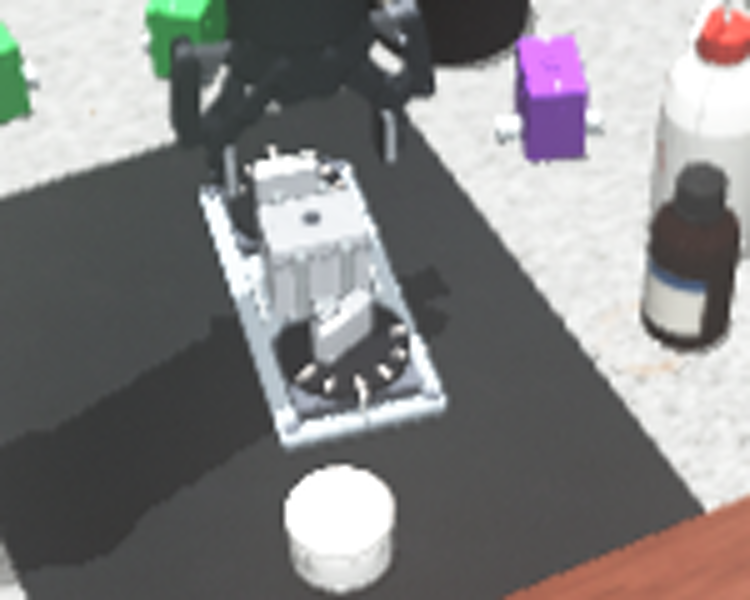

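The fingers at (230,170) and (390,150) straddle the cassette's ends. Descend.

Emit:
{"fn": "move_arm", "kwargs": {
  "gripper": [1, 1, 1, 1, 1],
  "xyz": [
    [0, 0, 2],
    [0, 0, 4.2],
    [0, 0, 6.3],
    [0, 0, 7.2],
    [0, 0, 7.2]
  ],
  "twist": [0.02, 0.02, 0.02, 0.02, 0.02]
}}

```text
t: 10.4
eef_pos: [0.4958, 0.1922, 0.1031]
tool_rot: [-0.0, 0.763, 0.647, -0.001]
contact_force: [-0.9, -0.2, -0.5]
gripper_width: 1.0
```

Emit:
{"fn": "move_arm", "kwargs": {
  "gripper": [0, 0, 0, 0],
  "xyz": [
    [0, 0, 0],
    [0, 0, 0],
    [0, 0, 0],
    [0, 0, 0]
  ],
  "twist": [0, 0, 0, 0],
  "squeeze": 50
}}

```text
t: 10.73
eef_pos: [0.4973, 0.1929, 0.1058]
tool_rot: [0.0, 0.763, 0.646, 0.001]
contact_force: [-0.5, -0.8, 6.1]
gripper_width: 0.695
```

```bash
python3 go.py .496 .192 .102 -9.45
```

```text
t 10.73 pos [0.4973 0.1929 0.1058] tilt [0.002 0.001] head -9.5 q7 -0.3 | shift cm [-0.11 -0.12  0.38] twist -0.0 alt -0.0 F [-0.5 -0.8  6.1] w 0.695
```

Gripped at 59 mm. Lift straight up slowly at first.

Emit:
{"fn": "move_arm", "kwargs": {
  "gripper": [0, 0, 0, 0, 0],
  "xyz": [
    [0, 0, 0],
    [0, 0, -1],
    [0, 0, -2.5],
    [0, 0, -5],
    [0, 0, -8]
  ],
  "twist": [0, 0, 0, 0, 0]
}}

```text
t: 11.15
eef_pos: [0.4954, 0.1921, 0.1848]
tool_rot: [-0.0, 0.763, 0.646, -0.002]
contact_force: [0.1, 0.7, -2.5]
gripper_width: 0.693
```

```bash
python3 go.py .56 .01 .2 17.2;  python3 - <<'E'
from h import *
t=read_camera("scene")
save(cv2.resize(t["pixels"][130:250,160:310],None,fx=5,fy=5,interpolation=cv2.INTER_CUBIC),"pics/a6.png")
E
```

```text
t 11.15 pos [0.4954 0.1921 0.1848] tilt [-0.003 -0.002] head -9.5 q7 -0.38 | shift cm [-16.91   9.36  -1.5 ] twist -0.465 alt 2.677 F [ 0.1  0.7 -2.5] w 0.693
```

View pics/a6.png

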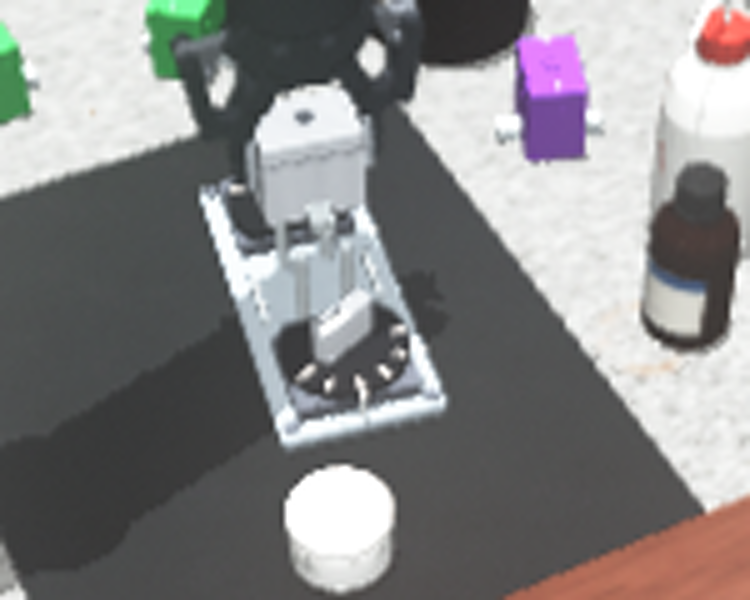

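Freed: the cassette at (310,150) hangs level above the rods. Carry it to the open mat.

Emit:
{"fn": "move_arm", "kwargs": {
  "gripper": [0, 0, 0, 0, 0],
  "xyz": [
    [0, 0, -2.5],
    [-3, 1.7, -2.5],
    [-6.5, 3.6, -2.5],
    [-10, 5.5, -2.5],
    [-13.5, 7.5, -2.5]
  ],
  "twist": [0, -0.1, -0.2, -0.3, -0.4]
}}

```text
t: 11.62
eef_pos: [0.5484, 0.046, 0.2103]
tool_rot: [0.0, 0.617, 0.787, 0.0]
contact_force: [1.6, -0.3, -2.5]
gripper_width: 0.696
```

Emit:
{"fn": "move_arm", "kwargs": {
  "gripper": [0, 0, 0, 0],
  "xyz": [
    [-3, 0.5, 0],
    [-3, 0.5, 0],
    [-3, 0.5, 0],
    [-3, 0.5, 0]
  ],
  "twist": [-0.07, -0.07, -0.07, -0.07]
}}

```text
t: 11.95
eef_pos: [0.5599, 0.0195, 0.2096]
tool_rot: [-0.0, 0.592, 0.806, 0.0]
contact_force: [-0.1, -0.7, -1.9]
gripper_width: 0.698
```

```bash
python3 go.py .56 .01 .096 17.2
```

```text
t 11.95 pos [0.5599 0.0195 0.2096] tilt [-0.     0.001] head 17.4 q7 0.37 | shift cm [-0.91 -0.27 11.36] twist 0.004 alt -3.138 F [-0.1 -0.7 -1.9] w 0.698
```

Emit:
{"fn": "move_arm", "kwargs": {
  "gripper": [0, 0, 0, 0, 0],
  "xyz": [
    [-0.9, -0.2, 3.5],
    [-0.9, -0.2, 7],
    [-0.9, -0.2, 9.5],
    [-0.9, -0.2, 10.8],
    [-0.9, -0.2, 11.2]
  ],
  "twist": [0, 0, 0, 0, 0]
}}

```text
t: 12.37
eef_pos: [0.5594, 0.0117, 0.0954]
tool_rot: [-0.002, 0.591, 0.807, -0.001]
contact_force: [-1.0, -0.4, -2.3]
gripper_width: 0.696
```

Emit:
{"fn": "move_arm", "kwargs": {
  "gripper": [0, 0, 0],
  "xyz": [
    [0, 0, 0.1],
    [0, 0, 0.2],
    [0, 0, 0.3]
  ],
  "twist": [0, 0, 0]
}}

```text
t: 12.62
eef_pos: [0.5622, 0.0103, 0.096]
tool_rot: [0.001, 0.591, 0.806, 0.001]
contact_force: [0.4, 0.3, -2.6]
gripper_width: 0.696
```

Emit:
{"fn": "move_arm", "kwargs": {
  "gripper": [0, 0, 0],
  "xyz": [
    [0, 0, 0],
    [0, 0, 0.1],
    [0, 0, 0.2]
  ],
  "twist": [0, 0, 0]
}}

```text
t: 12.87
eef_pos: [0.5617, 0.01, 0.0938]
tool_rot: [0.0, 0.592, 0.806, 0.001]
contact_force: [-5.4, 1.5, 22.3]
gripper_width: 0.695
```

Touched down. Ease off 1 mm and open.

Emit:
{"fn": "move_arm", "kwargs": {
  "gripper": [0, 1, 1, 1, 1],
  "xyz": [
    [0, 0, -0.1],
    [0, 0, -0.1],
    [0, 0, -0.1],
    [0, 0, -0.1],
    [0, 0, -0.1]
  ],
  "twist": [0, 0, 0, 0, 0]
}}

```text
t: 13.28
eef_pos: [0.5611, 0.0099, 0.0935]
tool_rot: [0.0, 0.592, 0.806, 0.0]
contact_force: [-1.0, 0.2, -0.6]
gripper_width: 0.997
```

Emit:
{"fn": "move_arm", "kwargs": {
  "gripper": [1, 1, 1, 1, 1],
  "xyz": [
    [0, 0, 0],
    [0, 0, -2],
    [0, 0, -5],
    [0, 0, -9],
    [0, 0, -12]
  ],
  "twist": [0, 0, 0, 0, 0]
}}

```text
t: 13.7
eef_pos: [0.5612, 0.0096, 0.2155]
tool_rot: [0.0, 0.592, 0.806, 0.0]
contact_force: [0.6, 0.0, 0.4]
gripper_width: 1.001
```

```bash
python3 go.py .56 .01 .2 107.2;  python3 - <<'E'
from h import *
t=read_camera("scene"); np.savez("scene1.npz",**t)
save(cv2.resize(t["pixels"][120:320,200:400],None,fx=3,fy=3,interpolation=cv2.INTER_CUBIC),"pics/a7.png")
for c in("scene","top"):
    if c=="top": d=read_camera("top"); np.savez("top1.npz",**d); save(d["pixels"],"pics/a7t.png")
    print([(np.round(r["centre"],3).tolist(),round(r["p"],2)) for r in spot_point("cassette_center",c)])
E
```

```text
t 13.7 pos [0.5612 0.0096 0.2155] tilt [ 0.001 -0.   ] head 17.4 q7 0.39 | shift cm [ 0.07 -0.1   1.55] twist -1.567 alt 1.575 F [0.6 0.  0.4] w 1.001
[([0.376, 0.482, 0.028], 0.91), ([0.562, 0.013, 0.035], 0.78), ([0.515, 0.46, 0.03], 0.57)]
[([0.518, 0.46, 0.028], 0.77), ([0.704, 0.272, 0.03], 0.73), ([0.374, 0.477, 0.029], 0.62)]
```

View pics/a7.png

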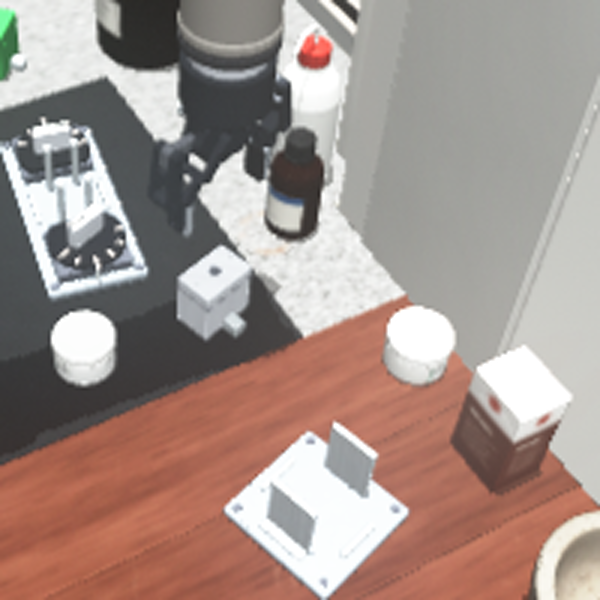

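View pics/a7t.png

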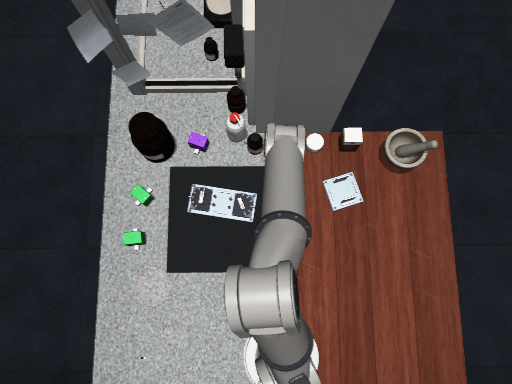

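The cassette stands upright and free at (215,290) in the crop, and the jars and bottle are untouched. Turn the jaws a quarter turn to take it by the broad sides.

Emit:
{"fn": "move_arm", "kwargs": {
  "gripper": [0.85, 0.85, 0.85, 0.85, 0.85],
  "xyz": [
    [0, 0, 0],
    [0, 0, 0],
    [0, 0, 0],
    [0, 0, 0],
    [0, 0, 0]
  ],
  "twist": [0.12, 0.24, 0.36, 0.48, 0.6]
}}

```text
t: 14.32
eef_pos: [0.5599, 0.0099, 0.2117]
tool_rot: [-0.001, 0.805, 0.593, -0.002]
contact_force: [1.1, 0.1, -0.4]
gripper_width: 0.854
```

Emit:
{"fn": "move_arm", "kwargs": {
  "gripper": [0.85, 0.85, 0.85, 0.85, 0.85],
  "xyz": [
    [0, 0, 0],
    [0, 0, 0],
    [0, 0, 0],
    [0, 0, 0],
    [0, 0, 0]
  ],
  "twist": [0.12, 0.24, 0.36, 0.48, 0.6]
}}

```text
t: 14.73
eef_pos: [0.56, 0.0099, 0.2117]
tool_rot: [-0.0, 0.944, 0.329, -0.002]
contact_force: [-0.2, 0.9, -0.5]
gripper_width: 0.847
```

Emit:
{"fn": "move_arm", "kwargs": {
  "gripper": [0.85, 0.85, 0.85, 0.85, 0.85],
  "xyz": [
    [0, 0, 0],
    [0, 0, 0],
    [0, 0, 0],
    [0, 0, 0],
    [0, 0, 0]
  ],
  "twist": [0.12, 0.24, 0.36, 0.37, 0.37]
}}

```text
t: 15.15
eef_pos: [0.5603, 0.01, 0.2121]
tool_rot: [0.001, 0.988, 0.154, -0.001]
contact_force: [-0.0, 0.3, -0.6]
gripper_width: 0.85
```

```bash
python3 go.py .561 .01 .15 107.4;  python3 - <<'E'
from h import *
t=read_camera("scene"); np.savez("scene1.npz",**t)
P=[boxtop(.03,.02,.060),boxtop(.03,.02,0)]
im=overlay(t,P,(.561,.01,np.radians(17.4)),(272,216),35,8); save(im,"pics/a8.png")
E
```

```text
t 15.15 pos [0.5603 0.01   0.2121] tilt [-0.003 -0.001] head -72.3 q7 -0.92 | shift cm [0.09 0.02 6.21] twist 0.005 alt -3.137 F [-0.   0.3 -0.6] w 0.85
```

View pics/a8.png

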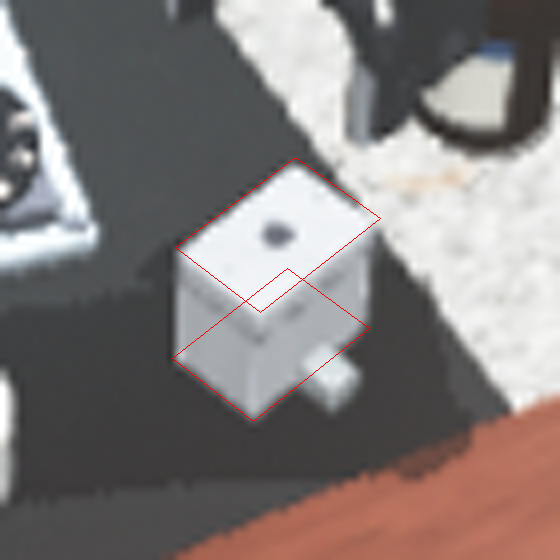

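The model matches the cassette within about 1 px (top corners (295,158) and (380,218)). Descend and take the broad sides.

Emit:
{"fn": "move_arm", "kwargs": {
  "gripper": [0.85, 0.85, 0.85, 0.85, 0.85],
  "xyz": [
    [0, 0, 3],
    [0, 0, 6],
    [0, 0, 9],
    [0, 0, 11],
    [0, 0, 11.5]
  ],
  "twist": [0, 0, 0, 0, 0]
}}

```text
t: 15.62
eef_pos: [0.5588, 0.01, 0.0951]
tool_rot: [-0.0, 0.988, 0.154, -0.003]
contact_force: [-0.6, -0.0, 0.3]
gripper_width: 0.851
```

Emit:
{"fn": "move_arm", "kwargs": {
  "gripper": [0, 0, 0, 0, 0],
  "xyz": [
    [0, 0, 0],
    [0, 0, 0],
    [0, 0, 0],
    [0, 0, 0],
    [0, 0, 0]
  ],
  "twist": [0, 0, 0, 0, 0],
  "squeeze": 50
}}

```text
t: 16.03
eef_pos: [0.5619, 0.0098, 0.0998]
tool_rot: [0.0, 0.988, 0.152, 0.001]
contact_force: [0.1, -0.9, 5.5]
gripper_width: 0.462
```

```bash
python3 go.py .561 .01 .1 107.4
```

```text
t 16.03 pos [0.5619 0.0098 0.0998] tilt [0.003 0.   ] head -72.5 q7 -0.79 | shift cm [-0.08 -0.04 -0.02] twist 0.002 alt -3.14 F [ 0.1 -0.9  5.5] w 0.462
```

Emit:
{"fn": "move_arm", "kwargs": {
  "gripper": [0, 0, 0, 0, 0],
  "xyz": [
    [0, 0, -1],
    [0, 0, -3],
    [0, 0, -6],
    [0, 0, -10],
    [0, 0, -11]
  ],
  "twist": [0, 0, 0, 0, 0]
}}

```text
t: 16.45
eef_pos: [0.5629, 0.0093, 0.2137]
tool_rot: [0.0, 0.988, 0.152, 0.003]
contact_force: [1.2, -0.5, -1.8]
gripper_width: 0.462
```

```bash
python3 go.py .533 -.218 .21 107.2
```

```text
t 16.45 pos [0.5629 0.0093 0.2137] tilt [0.006 0.001] head -72.5 q7 -0.92 | shift cm [-9.68 20.78  0.33] twist 0.005 alt -3.137 F [ 1.2 -0.5 -1.8] w 0.462
```

Emit:
{"fn": "move_arm", "kwargs": {
  "gripper": [0, 0, 0, 0, 0],
  "xyz": [
    [-1, 2.2, 0],
    [-2.7, 5.8, 0],
    [-4.3, 9.3, 0],
    [-6.0, 12.9, 0],
    [-7.6, 16.4, 0]
  ],
  "twist": [0, 0, 0, 0, 0]
}}

```text
t: 16.87
eef_pos: [0.5371, -0.1706, 0.2089]
tool_rot: [-0.0, 0.988, 0.153, 0.0]
contact_force: [0.8, 0.4, -2.3]
gripper_width: 0.463
```

Emit:
{"fn": "move_arm", "kwargs": {
  "gripper": [0, 0, 0, 0],
  "xyz": [
    [-1.5, 3.2, 0],
    [-2.1, 4.4, 0],
    [-2.1, 4.4, 0],
    [-2.1, 4.4, 0]
  ],
  "twist": [0, 0, 0, 0]
}}

```text
t: 17.2
eef_pos: [0.5305, -0.2182, 0.2087]
tool_rot: [-0.0, 0.989, 0.151, -0.0]
contact_force: [0.9, 0.7, -2.0]
gripper_width: 0.46
```

```bash
python3 go.py .533 -.218 .175 107.2
```

```text
t 17.2 pos [ 0.5305 -0.2182  0.2087] tilt [-0.     0.001] head -72.6 q7 -0.52 | shift cm [0.24 0.06 3.37] twist 0.003 alt -3.139 F [ 0.9  0.7 -2. ] w 0.46
```

Emit:
{"fn": "move_arm", "kwargs": {
  "gripper": [0, 0, 0, 0],
  "xyz": [
    [0.2, 0.1, 0.8],
    [0.2, 0.1, 1.6],
    [0.2, 0.1, 1.6],
    [0.2, 0.1, 1.6]
  ],
  "twist": [0, 0, 0, 0]
}}

```text
t: 17.53
eef_pos: [0.5332, -0.2165, 0.1914]
tool_rot: [-0.001, 0.988, 0.153, -0.001]
contact_force: [-0.2, -0.5, -2.6]
gripper_width: 0.466
```

```bash
python3 go.py .533 -.218 .1098 107.2;  python3 - <<'E'
from h import *
t=read_camera("scene"); np.savez("scene2.npz",**t)
e=get_obs()["eef_pos"]; b=e[2]-.0938-W0
P=[boxtop(.03,.02,.06+b),boxtop(.03,.02,b)]
im=overlay(t,P+carrier_polys(),(.533,-.218,np.radians(17.3)),(306,272),45,6); save(im,"pics/a9.png")
E
```

```text
t 17.53 pos [ 0.5332 -0.2165  0.1914] tilt [-0.002  0.001] head -72.4 q7 -0.5 | shift cm [-0.05  0.15  8.16] twist 0.008 alt -3.134 F [-0.2 -0.5 -2.6] w 0.466
```

View pics/a9.png

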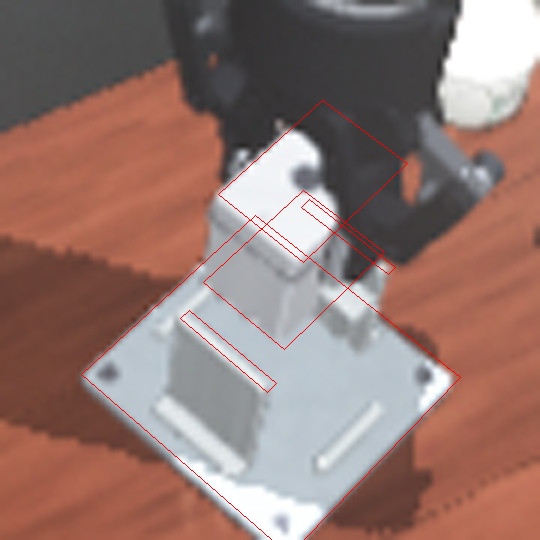

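The cassette's front top edge, (215,195) to (300,262), lies within about 1 px of the model, and the carrier's end plate shows the same small offset, so the two agree. Lower it in stages.

Emit:
{"fn": "move_arm", "kwargs": {
  "gripper": [0, 0, 0, 0, 0],
  "xyz": [
    [0, 0.1, 0],
    [0, 0.1, 0.8],
    [0, 0.1, 1.6],
    [0, 0.1, 2.4],
    [0, 0.1, 3.0]
  ],
  "twist": [0, 0, 0, 0, 0]
}}

```text
t: 18.0
eef_pos: [0.5332, -0.2186, 0.1611]
tool_rot: [-0.0, 0.988, 0.152, -0.001]
contact_force: [0.2, -0.6, -2.0]
gripper_width: 0.461
```

```bash
python3 go.py .533 -.218 .1098 107.2;  python3 - <<'E'
from h import *
t=read_camera("scene")
save(cv2.resize(t["pixels"][230:330,250:360],None,fx=5,fy=5,interpolation=cv2.INTER_CUBIC),"pics/a10.png")
E
```

```text
t 18.0 pos [ 0.5332 -0.2186  0.1611] tilt [-0.001  0.   ] head -72.5 q7 -0.47 | shift cm [ 0.   -0.06  5.13] twist 0.006 alt -3.136 F [ 0.2 -0.6 -2. ] w 0.461
```

View pics/a10.png

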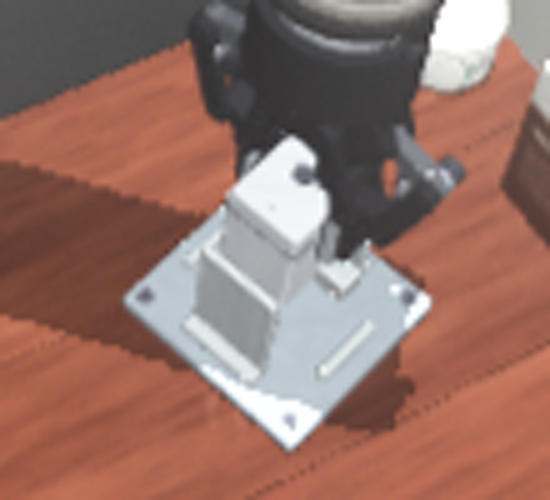

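The cassette is 13 mm in between the plates (front plate at (240,290)) with no side force. Continue.

Emit:
{"fn": "move_arm", "kwargs": {
  "gripper": [0, 0, 0, 0, 0],
  "xyz": [
    [0, 0, 1],
    [0, 0, 2.2],
    [0, 0, 3.4],
    [0, 0, 4.2],
    [0, 0, 4.6]
  ],
  "twist": [0, 0, 0, 0, 0]
}}

```text
t: 18.47
eef_pos: [0.5329, -0.2185, 0.1146]
tool_rot: [-0.001, 0.988, 0.152, -0.001]
contact_force: [-0.4, -0.6, -2.0]
gripper_width: 0.464
```

Emit:
{"fn": "move_arm", "kwargs": {
  "gripper": [0, 0, 0],
  "xyz": [
    [0, 0, 0.1],
    [0, 0, 0.3],
    [0, 0, 0.4]
  ],
  "twist": [0, 0, 0]
}}

```text
t: 18.72
eef_pos: [0.5338, -0.2191, 0.1125]
tool_rot: [0.0, 0.988, 0.152, 0.0]
contact_force: [-0.5, -0.1, -2.2]
gripper_width: 0.46
```

Emit:
{"fn": "move_arm", "kwargs": {
  "gripper": [0, 0, 0],
  "xyz": [
    [0, 0, 0.1],
    [0, 0, 0.2],
    [0, 0, 0.2]
  ],
  "twist": [0, 0, 0]
}}

```text
t: 18.97
eef_pos: [0.5337, -0.2188, 0.1106]
tool_rot: [-0.0, 0.988, 0.152, 0.0]
contact_force: [0.4, 0.4, -1.7]
gripper_width: 0.46
```

Emit:
{"fn": "move_arm", "kwargs": {
  "gripper": [0, 0, 0],
  "xyz": [
    [0, 0, 0.1],
    [0, 0, 0.1],
    [0, 0, 0.15]
  ],
  "twist": [0, 0, 0]
}}

```text
t: 19.22
eef_pos: [0.5338, -0.219, 0.1098]
tool_rot: [-0.0, 0.988, 0.152, 0.0]
contact_force: [-3.4, 2.7, 14.4]
gripper_width: 0.459
```

It touched the floor at the expected height of 0.1098. Release, rise and look.

Emit:
{"fn": "move_arm", "kwargs": {
  "gripper": [0, 0.85, 0.85, 0.85, 0.85],
  "xyz": [
    [0, 0, -0.1],
    [0, 0, -0.1],
    [0, 0, -0.1],
    [0, 0, -0.1],
    [0, 0, -0.1]
  ],
  "twist": [0, 0, 0, 0, 0]
}}

```text
t: 19.63
eef_pos: [0.5337, -0.2189, 0.1099]
tool_rot: [0.0, 0.988, 0.152, 0.0]
contact_force: [-0.1, 0.2, -0.4]
gripper_width: 0.849
```

Emit:
{"fn": "move_arm", "kwargs": {
  "gripper": [0.85, 0.85, 0.85, 0.85, 0.85],
  "xyz": [
    [0, 0, -1],
    [0, 0, -4],
    [0, 0, -8],
    [0, 0, -12],
    [0, 0, -16]
  ],
  "twist": [0, 0, 0, 0, 0]
}}

```text
t: 20.05
eef_pos: [0.533, -0.2192, 0.2721]
tool_rot: [0.0, 0.988, 0.152, -0.0]
contact_force: [1.3, 0.0, -0.3]
gripper_width: 0.853
```

Emit:
{"fn": "move_arm", "kwargs": {
  "gripper": [0.85, 0.85, 0.85, 0.85, 0.85],
  "xyz": [
    [3, -5, 0],
    [5, -9, 0],
    [7, -13, 0],
    [9, -17, 0],
    [9, -17, 0]
  ],
  "twist": [0, 0, 0, 0, 0]
}}

```text
t: 20.47
eef_pos: [0.5688, -0.0247, 0.2704]
tool_rot: [-0.001, 0.988, 0.154, 0.0]
contact_force: [-0.0, 0.5, -0.1]
gripper_width: 0.848
```

```bash
python3 go.py .533 -.218 .1098 107.2;  python3 - <<'E'
from h import *
s=read_camera("scene"); t=read_camera("top")
P=[boxtop(.03,.02,.07)]
im=np.hstack([overlay(s,P+carrier_polys(),(.533,-.218,np.radians(17.3)),(306,280),40,5),overlay(t,P+carrier_polys(),(.533,-.218,np.radians(17.3)),(343,191),40,5)]); save(im,"pics/b1.png")
save(s["pixels"],"pics/b2.png")
Q=station_polys(np.pi/2,np.pi/3)
im=np.hstack([overlay(s,[],(.496,.192,np.radians(-9.45)),(224,188),38,5),overlay(t,Q,(.496,.192,np.radians(-9.45)),(222,202),38,5)]); save(im,"pics/b3.png")
for q in ["cassette_center","carrier_floor","jar_front","jar_back","amber_bottle"]:
  for c in("scene","top"): print(q,c,[(np.round(r["centre"],3).tolist(),round(r["p"],2)) for r in spot_point(q,c)][:4])
E
```

```text
t 20.47 pos [ 0.5688 -0.0247  0.2704] tilt [0.    0.002] head -72.2 q7 -0.92 | shift cm [-9.32 17.35 16.02] twist 0.01 alt -3.132 F [-0.   0.5 -0.1] w 0.848
cassette_center scene [([0.532, -0.215, 0.043], 0.85), ([0.378, 0.479, 0.028], 0.72), ([0.519, 0.46, 0.034], 0.58), ([0.707, 0.275, 0.032], 0.4)]
cassette_center top [([0.534, -0.221, 0.046], 0.86), ([0.517, 0.462, 0.026], 0.73), ([0.707, 0.275, 0.035], 0.7), ([0.376, 0.474, 0.026], 0.59)]
carrier_floor scene [([0.533, -0.218, 0.012], 0.85)]
carrier_floor top [([0.531, -0.217, 0.019], 0.88)]
jar_front scene [([0.432, 0.01, 0.003], 0.66), ([0.691, 0.084, -0.003], 0.56)]
jar_front top [([0.496, 0.193, 0.006], 0.74)]
jar_back scene [([0.696, -0.128, 0.005], 0.64)]
jar_back top [([0.697, -0.125, 0.009], 0.38)]
amber_bottle scene [([0.69, 0.08, -0.001], 0.56), ([0.506, 0.26, 0.06], 0.24)]
amber_bottle top [([0.691, 0.08, 0.0], 0.59)]
```

View pics/b1.png

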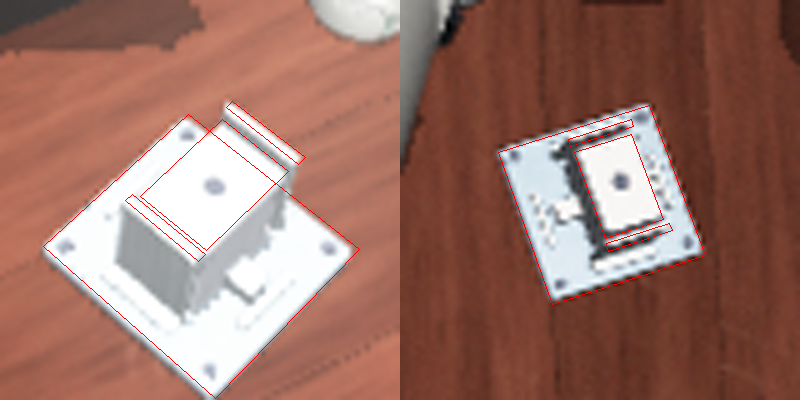

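View pics/b3.png

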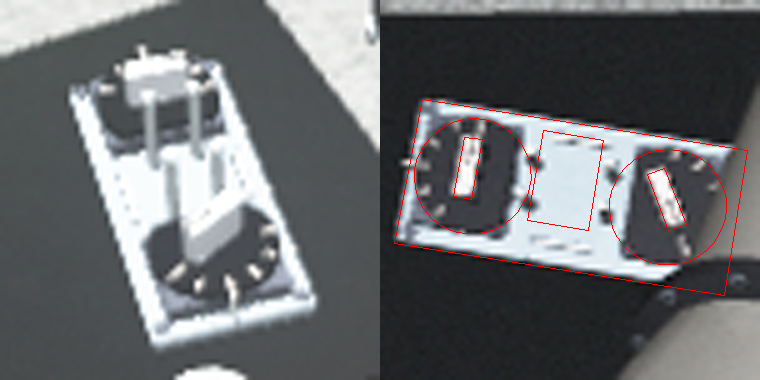

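View pics/b2.png

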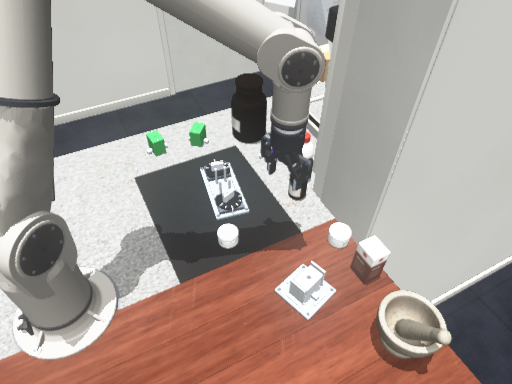

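The cassette sits flush between the end plates, with its top at (215,185) in the crop centred on the model. Both dial bars match the 90° and 60° overlays, the jars and bottle are where they were, and the tool is clear. Handing in.

```bash
python3 -c "
from station import *
print(hand_in())"
```

```text
the job is handed in; nothing more can be done
None
```

The job is handed in at about 20.5 s on the robot's clock; hand-in reports no verdict, so the result below rests on my own checks.

- **Dials:** I turned the left dial from about 30° to 90° (mark 3) and the right dial from about 134° to 60° (mark 2). Both bars match overlays at those angles in the last top picture.
- **Cassette:** I lifted it by its narrow ends, stood it upright on the open mat and let go. I then took it by its broad sides and lowered it into the carrier, where it touched the floor at the expected height.
- **Placement:** The last pictures show the cassette upright and centred between the end plates. The networks put its centre within about 4 mm of the carrier's fitted centre and at the right height.
- **Bystanders:** The jars and bottle stand where they were, by both pictures and networks. The arm is clear and reads no contact force.
- **Disagreements:**
  - The two cameras differ by 3–5 mm on the station and carrier positions, so I worked with the joint fit.
  - In the last top view, the network's only report for the front jar was at the station, not at the jar, which I ignored. The scene view shows the jar in place.

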